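# Put the washed water-sampling ware up to dry

### The job

Put the washed sampling ware up to dry. Lift each filter funnel (there are two or three) out of the wash rack and stand it upright on a drying disc of its own, its narrow foot wholly on the disc, setting it down gently and letting go slowly so that it stays still; hang both sampling pails by their handles, each on a hook of its own, and leave them hanging still. No funnel may tip over on the way, and the bottle, the jar and the carton stay where they are.

Things in the scene. Friction and masses are not known exactly. Their poses are not given: they have to be found in the camera images.
- funnel0: grey plastic filter funnel, top-heavy, 150 mm tall: open straight cup 56 mm across, 62 tall (wall 4), its bottom 88 mm above the foot; slim stem 18 mm across; flat round foot 28 mm across. 0.2 kg, mass centre 100 mm up: falls if leaned 7 degrees. Origin: centre of the foot's underside, z up its axis. Starts upright in a rack opening, held by the cup's bottom. May be absent
- funnel1: grey plastic filter funnel, top-heavy, 150 mm tall: open straight cup 56 mm across, 62 tall (wall 4), its bottom 88 mm above the foot; slim stem 18 mm across; flat round foot 28 mm across. 0.2 kg, mass centre 100 mm up: falls if leaned 7 degrees. Origin: centre of the foot's underside, z up its axis. Starts upright in a rack opening, held by the cup's bottom. May be absent
- funnel2: grey plastic filter funnel, top-heavy, 150 mm tall: open straight cup 56 mm across, 62 tall (wall 4), its bottom 88 mm above the foot; slim stem 18 mm across; flat round foot 28 mm across. 0.2 kg, mass centre 100 mm up: falls if leaned 7 degrees. Origin: centre of the foot's underside, z up its axis. Starts upright in a rack opening, held by the cup's bottom. May be absent
- rack: wash rack, fixed: white plate 100 (x) by 270 (y) mm, 10 thick, top 110 mm above the bench, on thin legs, three square openings 39 mm wide in a row along y, 85 mm apart, one central. A funnel in it has its foot 22 mm above the bench and must be lifted straight up by over 90 mm to clear it. Origin: on the bench under the plate's centre
- tray: drying tray, fixed: white slab 100 mm (x) by 300 mm (y), 12 mm high, with three raised flat steel discs in a row along its y, 95 mm apart. Origin: centre of its underside
- disc0 (a point): centre of the flat top of a drying disc (48 mm across, 35 mm above the bench, no hole or rim); axes as the tray's
- disc1 (a point): centre of the flat top of a drying disc (48 mm across, 35 mm above the bench, no hole or rim); axes as the tray's
- disc2 (a point): centre of the flat top of a drying disc (48 mm across, 35 mm above the bench, no hole or rim); axes as the tray's
- hooks: hook stand, fixed: grey foot plate 120 x 260 mm, 14 high, two round steel posts 16 mm across, 266 tall, at y = +-75 mm; near the top of each a round bar 8 mm thick points level to the stand's -x, its top 254 mm above the bench, and turns up at its end. Origin: underside of the foot plate, midway between the posts; z up
- hook0 (a point): at the stand's y = -75 mm: point on top of a hook's level bar where a handle is to rest, 254 mm above the bench, 55 mm from the post's axis. The level bar runs on 30 mm further to -x and then turns up, its tip 22 mm above this point and 96 mm from the post's axis. Axes as the hook stand's
- hook1 (a point): at the stand's y = 75 mm: point on top of a hook's level bar where a handle is to rest, 254 mm above the bench, 55 mm from the post's axis. The level bar runs on 30 mm further to -x and then turns up, its tip 22 mm above this point and 96 mm from the post's axis. Axes as the hook stand's
- pailA: open steel sampling pail, 84 mm across, 75 tall, with a rigid dark handle: uprights at y = +-46 mm, between them a level round bar along y, 10 mm thick, its centre line 150 mm above the underside (70 mm free between rim and bar, 82 mm between uprights). 0.15 to 0.28 kg. Origin: centre of the underside, z up. Starts standing on the bench
- pailA_bar (a point): middle of the handle bar's centre line; axes as the pail's (bar along y)
- pailB: open steel sampling pail, 84 mm across, 75 tall, with a rigid dark handle: uprights at y = +-46 mm, between them a level round bar along y, 10 mm thick, its centre line 150 mm above the underside (70 mm free between rim and bar, 82 mm between uprights). 0.15 to 0.28 kg. Origin: centre of the underside, z up. Starts standing on the bench
- pailB_bar (a point): middle of the handle bar's centre line; axes as the pail's (bar along y)
- bottle: bystander: amber bottle, 70 mm across, 160 mm tall; origin under its centre
- jar: bystander: white jar, 80 mm across, 90 mm tall; origin under its centre
- carton: bystander: cardboard carton 90 by 140 by 60 mm high; origin under its centre
Things that resemble listed ones, but are neither listed nor needed, are in the scene too. Leave any purple look-alike of the pailA alone.

How it is judged:
By the outcome, as a careful person would: the job done as asked, in the order asked, and still so for the second after the job is handed in, with the robot touching nothing.
Of funnel0, funnel1, funnel2 only 2 to 3 are there at a start; the rules pass over those that are not, and their reading is None.
At some moment in a run one of pailA, pailB may be knocked a few centimetres aside while the robot is not near it.
It also fails if it takes over 210 s, if anything falls off the work surface, if the arm or the gripper's body presses on something with over 40 N, if the wrist force passes 120 N, or if a joint passes its speed limit or range.

### The arm

A 6-joint arm with a two-finger parallel gripper is mounted at the origin on the work surface. World frame = base frame: x ahead of the robot, y to its left, z up, the work surface at z = 0. Lengths are in m, angles in rad, forces in N, time in s.
With the tool pointing down it reaches from about 0.375 to 0.75 m from the base axis. Payload 9 kg.
Tool frame: the origin (TCP) lies at the very end of the fingers, on their centre line; the grasp point (between the pads) lies 19 mm behind it (pinch_z is the distance from the TCP to the grasp point, in m); z points along the fingers, y is the direction in which the jaws open and shut (so a half turn about z gives the same grasp; the last joint's range is limited). The gripper opens to 85 mm and grips with 20 to 120 N. Pads are 22 mm wide; open, the fingers measure 114 mm over their backs; the gripper's body (76 mm by 85 mm) begins 54 mm behind the grasp point. The pads swing forward as they close: fully open they stand 13 mm farther back than shut.
Start: joints at [0.972, 0.104, 0.097, 1.564, 0, 1.353], TCP at [0.223, 0.557, 0.231] pointing down, gripper open.
Joint ranges: [-2.99, 2.99], [-0.84, 1.86], [-1.1, 1.16], [-1.84, 2.11], [-1.51, 1.56], [-3.14, 3.14]. Speed limits (rad/s): [2.22, 2.22, 2.57, 3.14, 3.14, 3.14].

### API

Orientations are given as a rotation vector (axis times angle).
In Python, from cell import move_ptp, movel, move_joints, command_gripper, hold, inverse_kinematics, get_obs, capture, camera_model, Unreachable, job_done, search_frame, cut_out, pinch_z gives the robot as it stands. Calls block until the motion is done:
- move_ptp(position, orientation): joint-space move of the TCP to a pose.
- movel(position, frame=None, speed=0.15, contact_N=None): straight line of the TCP; frame=None keeps the orientation; speed is the mean speed in m/s. With contact_N (N) it stops when the force on the tool has changed by that much, and returns True; else False.
- move_joints(angles): joint-space move.
- command_gripper(opening, squeeze=None): finger opening in m; squeeze is the grip in N (None keeps the last); returns when the fingers have stopped.
- hold(seconds).
- inverse_kinematics(position, orientation): joint angles nearest the present ones, or None.
- get_obs(): the state.
- capture(name): name is "side" or "top" or "wrist"; returns the picture (384x512x3 uint8, red, green, blue); there is no depth.
- camera_model(name): a dict with "fx", "fy", "cx", "cy" (pixels), "R" (3x3) and "t" (3): a world point X has camera coordinates R X + t; the wrist camera has in their place "mount" (4x4, takes a point from camera to tool coordinates, whose origin is the TCP and whose axes are the flange's). Camera axes: x right, y down, z forward; pixel columns grow to the right and rows downward; lengths in m; the calibration is good to about 2 mm. A picture is of the moment at which its call begins: read the wrist's pose just before it. camera_model takes no time and is no camera call.
A pose or a line that the arm cannot do raises Unreachable and nothing moves.
- job_done(): hands the job in, once; it reports no verdict.
Trained networks look in the newest picture that a camera, given by its name, has taken for a name from the list of things; names that differ only in an ending like _2 or _b are one class to them, and where a whole thing is asked for, a point or a joint stands for the part that bears it (a point fixed in the world has none). Each returns a list of dicts, best first, with "p" (0 to 1); they miss things now and then, are a little off and sometimes report something else, mostly with a low value. They report only what shows in the picture. A call takes as long as a camera call. They do not tell look-alikes from the thing itself.
- search_frame(label, camera): "location" ([x, y, z] in m, in world coordinates, good to about 4 mm: the middle of the surface that is visible of it).
- cut_out(label, camera): "mask" (384x512 bool, what is visible of it).
The state is a dict: "clock": time; "joints": joint angles; "dq": joint speeds; "joint_efforts": joint torques, N m; "eef_pos": TCP position; "orientation": TCP orientation; "force": force on the tool from outside, world axes, zero at the start; "wrist_torque": the same for the moment, N m; "gripper_width": finger opening in m.
Only numpy, scipy, OpenCV 4.12 (cv2) and the standard library are available. Lean on these libraries where they do the work, as an engineer would, in place of code of your own. Each camera call takes 0.05 s, during which the arm holds its last target.

## Working session

There is one attempt and no reset: what is moved stays moved. The work goes in short steps, each a Python script; the robot and the scene stay as the last script left them, time stands still between calls to the robot, and variables do not carry over. Pictures are saved under pics/ and viewed, and the job is handed in when it is done.

```bash
ls; mkdir -p pics; python3 - <<'E'
from cell import *
import cv2
print({k:v for k,v in get_obs().items()}, pinch_z)
for n in ["side","top","wrist"]:
    im=capture(n); cv2.imwrite(f"pics/{n}0.png",cv2.resize(im[:,:,::-1],(800,600),interpolation=cv2.INTER_CUBIC))
    print(n,camera_model(n))
for l in ["funnel0","rack","tray","hooks","pailA","bottle","jar","carton"]:
  for c in ["top","side"]:
    print(l,c,[(round(d["p"],2),[round(float(v),3) for v in d["location"]]) for d in search_frame(l,c)])
print(get_obs()["clock"])
E
```

```text
pics
{'clock': 0.0, 'joints': array([ 9.72335433e-01,  1.04680303e-01,  9.64519677e-02,  1.56389031e+00,
       -1.64790424e-05,  1.35310910e+00]), 'dq': array([-0.00183611, -0.00028863, -0.00016114, -0.0001236 ,  0.00039966,
       -0.0006713 ]), 'joint_efforts': array([-1.55968151e-03, -5.56932235e+01,  5.03647256e+01,  1.71619485e-02,
       -4.00136287e-04,  2.81895416e-05]), 'eef_pos': array([0.22277873, 0.55674736, 0.23052392]), 'orientation': array([-5.94414514e-01, -3.08432656e+00,  1.91649738e-03]), 'force': array([-0.36967342,  0.06834544,  0.65716648]), 'wrist_torque': array([-0.01237837,  0.01267651, -0.00908957]), 'gripper_width': 0.08527166632589187} 0.0187
side {'fx': 412.0296062426883, 'fy': 412.0296062426883, 'cx': 255.3862803110598, 'cy': 181.84760329210835, 'R': array([[ 0.97855061, -0.20559126, -0.01307438],
       [-0.14417793, -0.63814637, -0.75629487],
       [ 0.14714425,  0.74195785, -0.65410024]]), 't': array([-0.56965941,  0.15244554,  1.42993683])}
top {'fx': 413.1758956160463, 'fy': 413.1758956160463, 'cx': 259.9495625026018, 'cy': 195.03304725960788, 'R'
[... 954 characters left out ...]
753, 0.235, 0.09])]
rack side [(0.58, [0.388, 0.132, 0.113])]
tray top [(0.69, [0.627, 0.183, 0.013])]
tray side [(0.7, [0.632, 0.167, 0.014])]
hooks top [(0.8, [0.709, -0.173, 0.012]), (0.21, [0.437, -0.083, 0.003])]
hooks side [(0.71, [0.711, -0.2, 0.015])]
pailA top [(0.87, [0.304, -0.406, 0.039])]
pailA side [(0.95, [0.314, -0.399, 0.05]), (0.91, [0.435, -0.102, 0.059])]
bottle top [(0.85, [0.757, 0.107, 0.11])]
bottle side [(0.29, [0.707, -0.201, 0.013])]
jar top [(0.86, [0.755, 0.238, 0.088])]
jar side [(0.57, [0.749, 0.217, 0.07]), (0.21, [0.709, -0.204, 0.014])]
carton top [(0.66, [0.603, -0.453, 0.062])]
carton side [(0.6, [0.597, -0.489, 0.056]), (0.41, [0.628, 0.163, 0.013])]
0.95
```

View pics/side0.png

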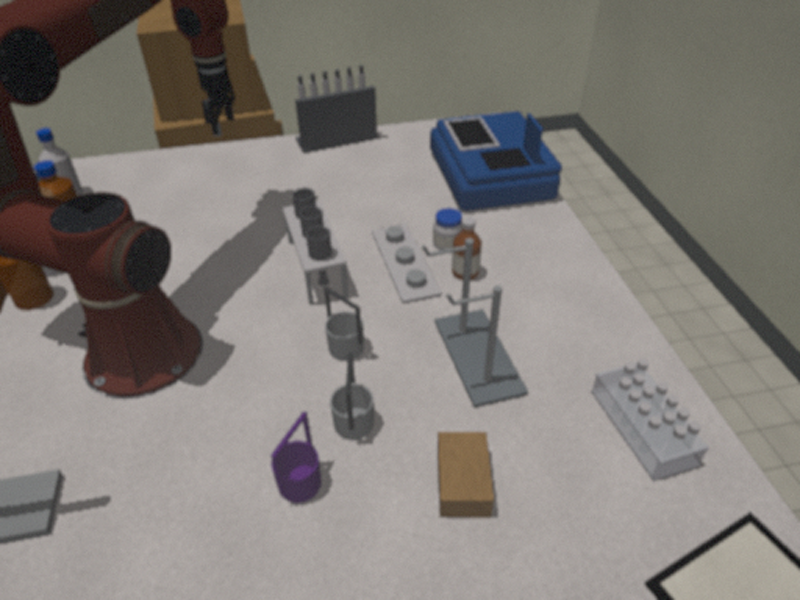

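View pics/top0.png

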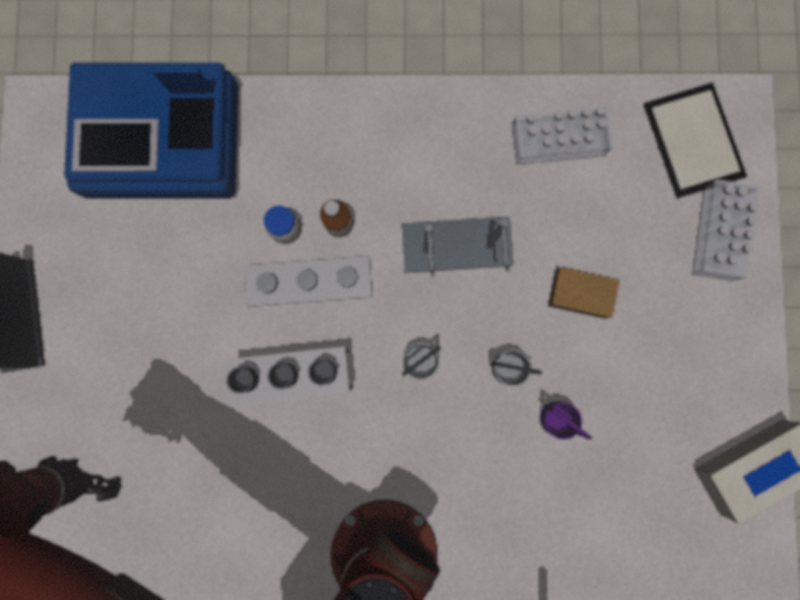

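View pics/wrist0.png

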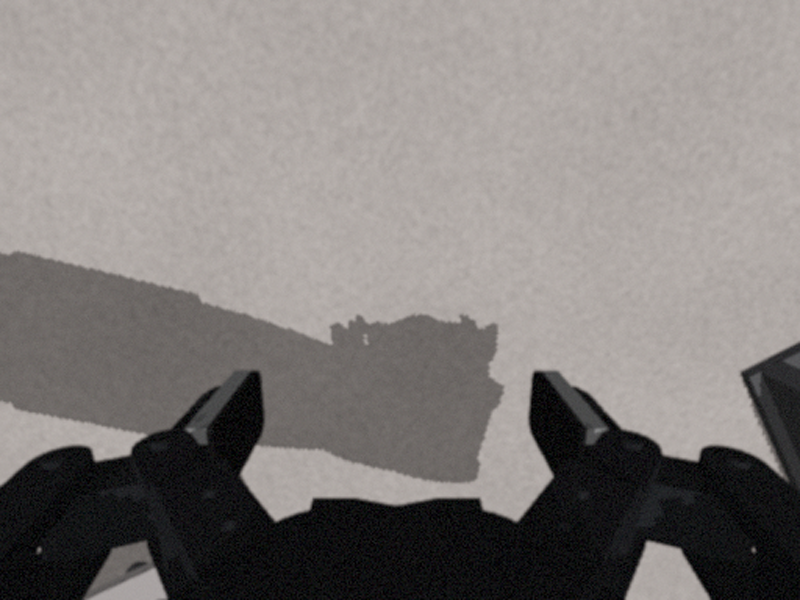

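The picture shows three funnels in the rack (top view 243/284/323, 373) and two grey pails at (421,357) and (511,365). The purple look-alike is at (560,418). The stand with its two hooks is at (457,243) and the tray at (308,281). Next I'll write helpers and refine these positions with the wrist camera.

```bash
cat > h.py <<'E'
from cell import *
import numpy as np, cv2
from scipy.spatial.transform import Rotation as Rot
def down(yaw):
    """tool z down, tool y at angle yaw in world xy"""
    ty=np.array([np.cos(yaw),np.sin(yaw),0]); tz=np.array([0,0,-1.]); tx=np.cross(ty,tz)
    return Rot.from_matrix(np.c_[tx,ty,tz]).as_rotvec()
def cam(name):
    m=camera_model(name)
    K=np.array([[m["fx"],0,m["cx"]],[0,m["fy"],m["cy"]],[0,0,1]])
    if "mount" in m:
        o=get_obs(); T=np.eye(4); T[:3,:3]=Rot.from_rotvec(o["orientation"]).as_matrix(); T[:3,3]=o["eef_pos"]
        W=np.linalg.inv(T@np.array(m["mount"])); R,t=W[:3,:3],W[:3,3]
    else: R,t=np.array(m["R"]),np.array(m["t"])
    return K,R,t
def shot(name):
    c=cam(name); return capture(name),c
def proj(c,X):
    K,R,t=c; p=(np.atleast_2d(X)@R.T+t)@K.T; return p[:,:2]/p[:,2:]
def unproj(c,uv,z):
    K,R,t=c; uv=np.atleast_2d(uv).astype(float)
    d=np.c_[uv,np.ones(len(uv))]@np.linalg.inv(K).T@R; o=-R.T@t
    return o+d*((z-o[2])/d[:,2])[:,None]
def save(im,f,s=1.5):
    cv2.imwrite("pics/"+f,cv2.resize(im[:,:,::-1],None,fx=s,fy=s,interpolation=cv2.INTER_CUBIC))
def go(p,yaw):
    move_ptp(np.array(p,float),down(yaw))
E
python3 - <<'E'
from h import *
for p in [(0.41,0.2,0.33),(0.40,0.13,0.27),(0.63,0.27,0.2),(0.63,0.08,0.25),(0.655,-0.25,0.27),(0.655,-0.1,0.28),(0.52,-0.25,0.28),(0.43,-0.1,0.3),(0.42,-0.29,0.3)]:
    print(p,[None if (q:=inverse_kinematics(np.array(p),down(y))) is None else np.round(q,2).tolist() for y in (0,np.pi)])
im,c=shot("top")
for l,z in [("tray",.012),("rack",.11),("hooks",.014)]:
    d=cut_out(l,"top")
    if d:
        m=d[0]["mask"].astype(np.uint8); ct=max(cv2.findContours(m,0,1)[0],key=cv2.contourArea)[:,0]
        w=unproj(c,ct,z)[:,:2]; r=cv2.minAreaRect((w*1000).astype(np.float32)); print(l,d[0]["p"],np.round(r[0],1),np.round(r[1],1),round(r[2],1))
E
```

```text
(0.41, 0.2, 0.33) [[0.17, -0.28, -0.09, 1.77, 0.0, 1.74], [0.17, -0.28, -0.09, 1.77, 0.0, -1.41]]
(0.4, 0.13, 0.27) [[0.0, -0.43, -0.32, 1.69, 0.0, 1.57], [0.0, -0.43, -0.32, 1.69, 0.0, -1.57]]
(0.63, 0.27, 0.2) [[0.21, 0.37, 0.34, 1.54, 0.0, 1.79], [0.21, 0.37, 0.34, 1.54, 0.0, -1.36]]
(0.63, 0.08, 0.25) [[-0.08, 0.22, 0.26, 1.61, 0.0, 1.49], [-0.08, 0.22, 0.26, 1.61, 0.0, -1.65]]
(0.655, -0.25, 0.27) [[-0.55, 0.46, 0.58, 1.69, 0.0, 1.02], [-0.55, 0.46, 0.58, 1.69, 0.0, -2.12]]
(0.655, -0.1, 0.28) [[-0.35, 0.33, 0.44, 1.68, 0.0, 1.22], [-0.35, 0.33, 0.44, 1.68, 0.0, -1.92]]
(0.52, -0.25, 0.28) [[-0.67, 0.05, 0.13, 1.65, 0.0, 0.9], [-0.67, 0.05, 0.13, 1.65, 0.0, -2.25]]
(0.43, -0.1, 0.3) [[-0.53, -0.35, -0.2, 1.72, 0.0, 1.04], [-0.53, -0.35, -0.2, 1.72, 0.0, -2.1]]
(0.42, -0.29, 0.3) [[-0.86, -0.14, -0.02, 1.69, 0.0, 0.71], [-0.86, -0.14, -0.02, 1.69, 0.0, -2.43]]
tray 0.67 [631.2 185.2] [100.  299.2] 4.4
rack 0.83 [408.7 212. ] [ 99.7 275.6] 6.4
hooks 0.73 [ 714.9 -172.1] [130.  262.2] 3.9
```

```bash
python3 - <<'E'
from h import *
go((0.409,0.212-0.01,0.33),0.11)
im,c=shot("wrist"); save(im,"w1.png")
print(get_obs()["eef_pos"])
for d in cut_out("funnel0","wrist"):
    ys,xs=np.nonzero(d["mask"]); print(d["p"],xs.mean(),ys.mean(),len(xs))
print([(round(d["p"],2),np.round(d["location"],3)) for d in search_frame("funnel0","wrist")])
E
```

```text
[0.40875109 0.20273738 0.32969103]
0.94 256.42020563254357 167.62360303978542 2237
0.9 257.1753590325019 83.24640967498111 2646
0.77 254.72348484848484 235.59722222222223 2376
[(0.88, array([0.403, 0.304, 0.116])), (0.77, array([0.416, 0.212, 0.131])), (0.7, array([0.418, 0.124, 0.143])), (0.4, array([0.752, 0.125, 0.087]))]
```

View pics/w1.png

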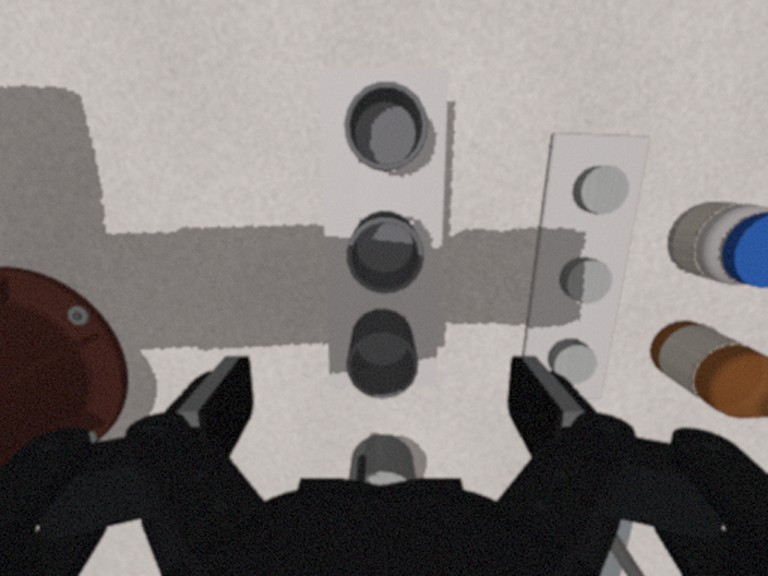

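```bash
cat >> h.py <<'E'
from scipy.optimize import minimize
A=np.linspace(0,2*np.pi,48,endpoint=False)
def ring(x,y,z,r): return np.c_[x+r*np.cos(A),y+r*np.sin(A),np.full(48,z)]
def sil(c,rings):
    h=cv2.convexHull(np.vstack([proj(c,r) for r in rings]).astype(np.float32))
    S=np.zeros((384*2,512*2),np.uint8); cv2.fillConvexPoly(S,np.round((h+.5)*2-.5).astype(np.int32),1); return S
def fit_cyl(c,mask,x0,z0,z1,r):
    M=cv2.resize(mask.astype(np.uint8),None,fx=2,fy=2,interpolation=cv2.INTER_NEAREST)
    f=lambda p:-( (s:=sil(c,[ring(*p,z0,r),ring(*p,z1,r)]))&M).sum()/max(1,(s|M).sum())
    best=min((minimize(f,np.array(x0[:2])+d,method="Nelder-Mead",options=dict(initial_simplex=np.array(x0[:2])+d+np.array([[0,0],[.01,0],[0,.01]]),xatol=2e-4,fatol=1e-4)) for d in ([0,0],[.004,-.004])),key=lambda r:r.fun)
    return best.x,-best.fun
E
python3 - <<'E'
from h import *
for cn in ("wrist","top"):
    im,c=shot(cn)
    for d in cut_out("funnel0",cn)[:3]:
        ys,xs=np.nonzero(d["mask"]); x0=unproj(c,(xs.mean(),ys.mean()),.14)[0]
        print(cn,fit_cyl(c,d["mask"],x0,.11,.172,.028))
    for k in range(3):
        pass
    for d in search_frame("disc0",cn)[:4]: print(cn,"disc",d["p"],np.round(d["location"],3))
    for d in cut_out("tray",cn)[:1]:
        ct=max(cv2.findContours(d["mask"].astype(np.uint8),0,1)[0],key=cv2.contourArea)[:,0]
        r=cv2.minAreaRect((unproj(c,ct,.012)[:,:2]*1000).astype(np.float32)); print("tray",r)
    g=cv2.cvtColor(im,cv2.COLOR_RGB2GRAY)
    save(im[60:330,330:512],f"{cn}_t.png",3) if cn=="wrist" else save(im[130:220,140:260],f"{cn}_t.png",6)
E
```

```text
wrist (array([0.42840798, 0.36399971]), np.float64(-0.0))
wrist (array([0.47122749, 0.23855205]), np.float64(-0.0))
wrist (array([0.47841889, 0.15226954]), np.float64(-0.0))
wrist disc 0.82 [0.629 0.213 0.014]
tray ((631.627197265625, 187.0181884765625), (104.285888671875, 297.4898986816406), 4.634397029876709)
top (array([0.47674903, 0.15575509]), np.float64(-0.0))
top (array([0.46888496, 0.23830317]), np.float64(-0.0))
top disc 0.8 [0.634 0.184 0.013]
tray ((631.9823608398438, 185.29774475097656), (106.92567443847656, 300.0986328125), 4.840805530548096)h.py:36: RuntimeWarning: overflow encountered in scalar negative
  f=lambda p:-( (s:=sil(c,[ring(*p,z0,r),ring(*p,z1,r)]))&M).sum()/max(1,(s|M).sum())
```

View pics/top_t.png

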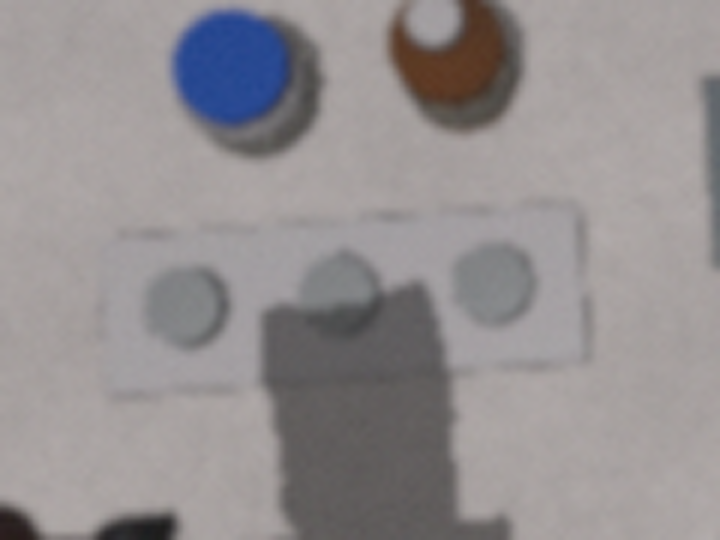

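```bash
sed -i 's/&M).sum()\/max/\&M).sum(dtype=float)\/max/; s/f=lambda p:-( (s/f=lambda p:-1.0*( (s/' h.py
python3 - <<'E'
from h import *
tc=np.array([.6318,.186]); a=.081
D=[tc+k*.095*np.array([-np.sin(a),np.cos(a)]) for k in (-1,0,1)]; print(D)
for cn in ("wrist","top"):
    im,c=shot(cn); im=cv2.resize(im,None,fx=3,fy=3,interpolation=cv2.INTER_CUBIC)
    def dr(P,col): cv2.polylines(im,[np.round((proj(c,P)+.5)*3-.5).astype(int)],True,col,1)
    for d in D: dr(ring(*d,.035,.024),(255,0,0))
    for d in cut_out("funnel0",cn)[:3]:
        ys,xs=np.nonzero(d["mask"]); x0=unproj(c,(xs.mean(),ys.mean()),.14)[0]
        p,s=fit_cyl(c,d["mask"],x0,.11,.172,.028); print(cn,p,s)
        dr(ring(*p,.172,.028),(0,255,0)); dr(ring(*p,.11,.028),(0,255,0))
    R=Rot.from_euler('z',a).as_matrix()
    dr(np.array([[x,y,.012] for x,y in ((-.05,-.15),(.05,-.15),(.05,.15),(-.05,.15))])@R.T+np.r_[tc,0],(255,0,255))
    cr=im[150:750,640:1400] if cn=="wrist" else im[420:900,380:860]
    save(cr,f"{cn}_o.png",1)
E
```

```text
[array([0.63948659, 0.09131148]), array([0.6318, 0.186 ]), array([0.62411341, 0.28068852])]
wrist [0.40220051 0.30090116] 0.9491168664775327
wrist [0.41170382 0.2151424 ] 0.9351351351351351
wrist [0.41962997 0.13017166] 0.9398839137645107
top [0.41750782 0.12837145] 0.9393665158371041
top [0.41152212 0.21445657] 0.6496598639455783
```

View pics/wrist_o.png

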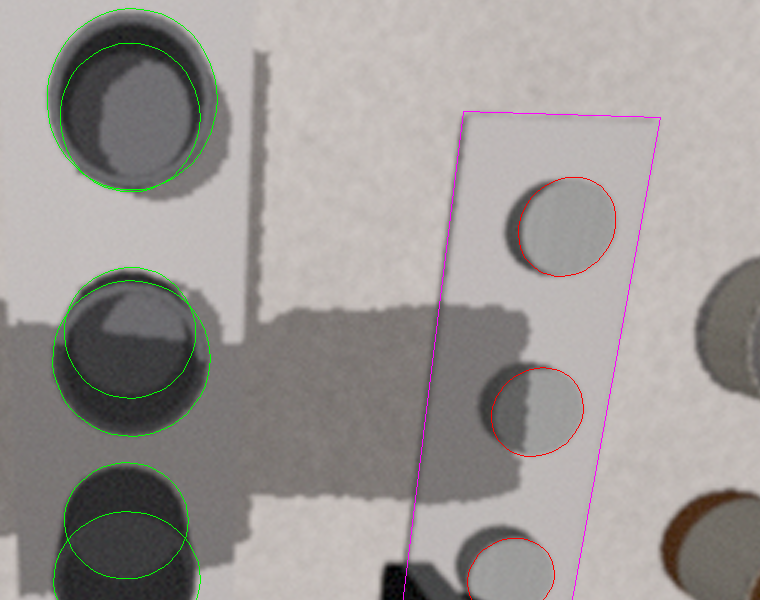

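View pics/top_o.png

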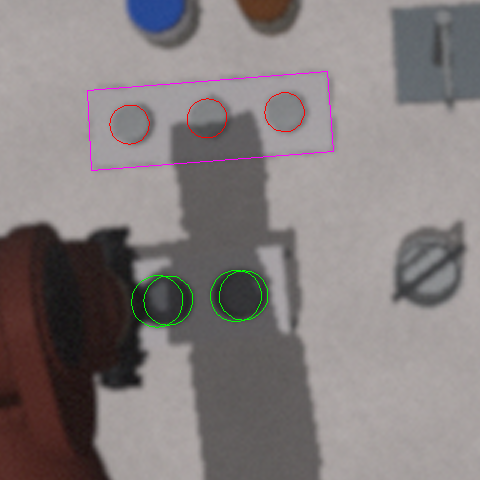

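```bash
cat > fun.py <<'E'
from h import *
def pick(p,yaw,zt=.128):
    command_gripper(.085)
    o=get_obs()["eef_pos"]
    if o[2]<.26: movel([o[0],o[1],.27])
    go((p[0],p[1],.27),yaw)
    print("pre",np.round(get_obs()["eef_pos"],4))
    movel([p[0],p[1],.20],speed=.2); hit=movel([p[0],p[1],zt],speed=.08,contact_N=8); print("hit",hit)
    command_gripper(.045,squeeze=40); hold(.3); print("w",get_obs()["gripper_width"], get_obs()["force"])
    movel([p[0],p[1],zt+.11],speed=.08); hold(.3)
    print("lift",np.round(get_obs()["eef_pos"],4),get_obs()["gripper_width"], get_obs()["force"],get_obs()["wrist_torque"])
    im,c=shot("side"); save(im,f"lift_{int(p[1]*1000)}.png")
    print("t",get_obs()["clock"])
E
python3 - <<'E'
from fun import *
pick((.4190,.1295),.102)
E
```

```text
pre [0.4188 0.1291 0.2698]
hit False
w 0.056254327110130155 [-1.42362509 -0.30430218  4.82174514]
lift [0.4189 0.1295 0.2379] 0.0562519746504715 [ 0.22902032  0.38338008 -1.0388625 ] [-0.03179627 -0.05193333 -0.0117779 ]
t 8.2167
```

```bash
python3 - <<'E'
import cv2
im=cv2.imread("pics/lift_129.png"); cv2.imwrite("pics/l1.png",cv2.resize(im[100:330,180:480],None,fx=2.5,fy=2.5))
E
```

```text
(no output)
```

View pics/l1.png

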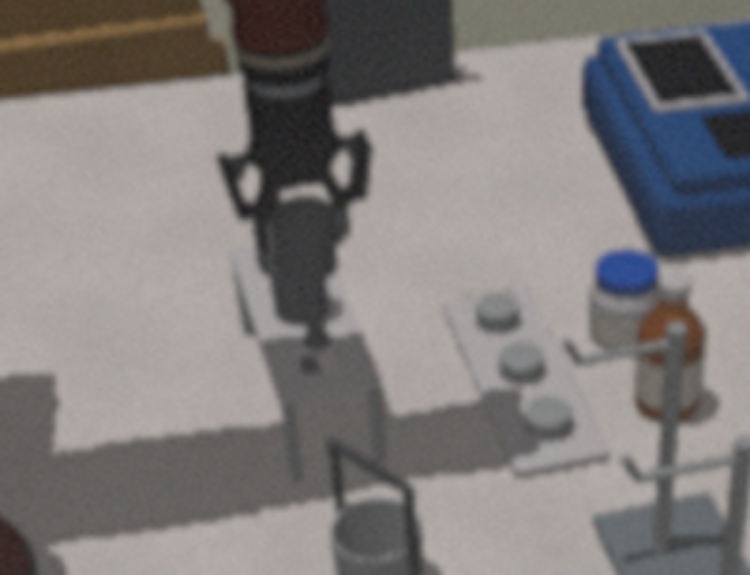

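```bash
cat >> fun.py <<'E'
def place(d,yaw,zexp=.141):
    o=get_obs()["eef_pos"]
    movel([d[0],d[1],o[2]],frame=down(yaw),speed=.13)
    movel([d[0],d[1],zexp+.02],speed=.1); hold(.4)
    f0=get_obs()["force"]
    hit=movel([d[0],d[1],zexp-.006],speed=.012,contact_N=2.0)
    hold(.2); o=get_obs(); print("down",hit,np.round(o["eef_pos"],4),o["force"]-f0)
    command_gripper(.045,squeeze=20)
    w=get_obs()["gripper_width"]
    for k in range(1,9):
        command_gripper(w+.0012*k); hold(.12)
    print("f",get_obs()["force"],get_obs()["gripper_width"])
    for ww in (.07,.075,.08,.085): command_gripper(ww)
    o=get_obs()["eef_pos"]; movel([d[0],d[1],o[2]+.02],speed=.05); movel([d[0],d[1],.27],speed=.15)
    im,c=shot("side"); save(im,f"placed_{int(d[1]*1000)}.png")
    print("t",get_obs()["clock"])
E
python3 - <<'E'
from fun import *
place((.6395,.0913),.081)
im=cv2.imread("pics/placed_91.png"); cv2.imwrite("pics/p1.png",cv2.resize(im[100:330,180:480],None,fx=2.5,fy=2.5))
E
```

```text
down True [0.6396 0.0913 0.1418] [-1.15278459  0.9542033   8.73182367]
f [-0.61245003 -0.04396069 -0.52953622] 0.06565349458652382
t 18.3417
```

View pics/p1.png

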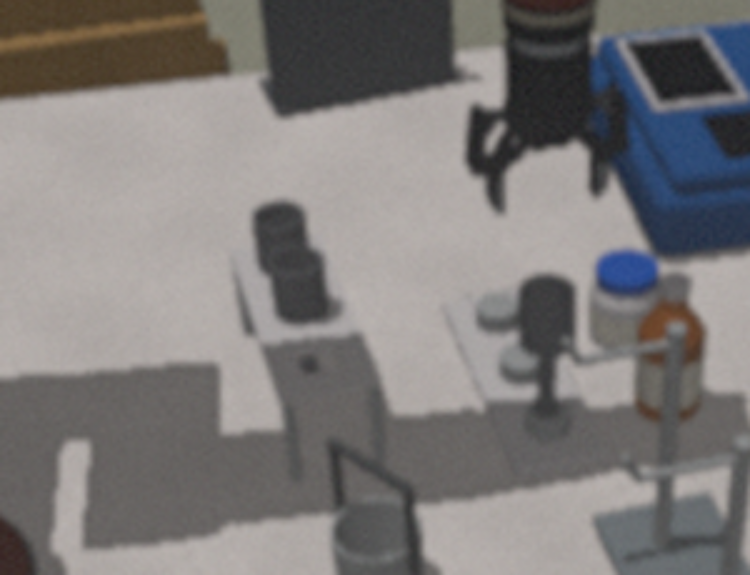

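The first funnel stands on its disc (crop 545,350–430) and the rack's near opening is empty. I'll do the other two with a slower touch-down.

```bash
sed -i 's/zexp+.02\],speed=.1); hold(.4)/zexp+.009],speed=.08); hold(.4)/; s/speed=.012,contact_N=2.0/speed=.006,contact_N=1.5/' fun.py
python3 - <<'E'
from fun import *
pick((.4115,.2148),.102); place((.6318,.186),.081)
im=cv2.imread("pics/placed_186.png"); cv2.imwrite("pics/p2.png",cv2.resize(im[100:330,180:480],None,fx=2.5,fy=2.5))
E
```

```text
pre [0.4123 0.2145 0.2702]
hit False
w 0.05424608034783362 [-0.41559809  0.94599184  5.38762583]
lift [0.4114 0.2148 0.2378] 0.05440637968208484 [-0.03650102 -0.70795391 -2.66271812] [0.0351523  0.02516703 0.0299866 ]
t 23.6917
down True [0.6318 0.186  0.1416] [ 0.52958643 -0.54973867  8.71272435]
f [-0.05374111 -0.76963834 -0.21494389] 0.0636588623818473
t 34.1
```

View pics/p2.png

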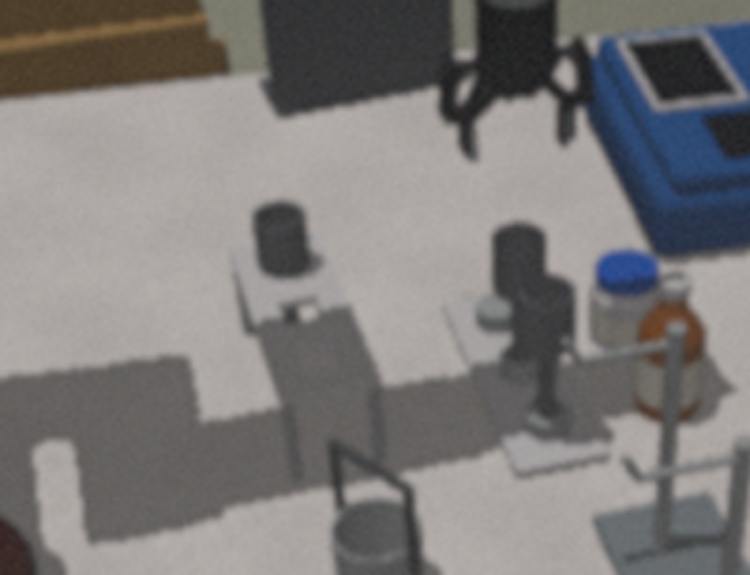

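```bash
python3 - <<'E'
from fun import *
pick((.4022,.3009),.102); place((.6241,.2807),.081)
go((.55,.15,.42),0.05)
im,c=shot("wrist"); save(im,"w_tray.png")
im,c=shot("side"); cv2.imwrite("pics/p3.png",cv2.resize(im[60:230,120:340,::-1],None,fx=3.4,fy=3.4))
print([ (d["p"],np.round(d["location"],3)) for d in search_frame("funnel0","side")])
E
```

```text
pre [0.4031 0.3007 0.2701]
hit False
w 0.054833277239382104 [-0.20953912 -0.4845146   6.02331275]
lift [0.4021 0.3009 0.2378] 0.05460789283677669 [-0.14321237 -0.40628329 -2.09905907] [-0.03907685  0.0026789  -0.01401711]
t 39.4417
down True [0.6241 0.2807 0.1418] [-0.13556837 -0.98589248  8.41337329]
f [-0.58915285 -0.2431907  -0.00838491] 0.06426861052205941
t 49.8417
[(0.78, array([0.618, 0.27 , 0.166])), (0.7, array([0.626, 0.178, 0.167])), (0.61, array([0.638, 0.078, 0.158]))]
```

View pics/p3.png

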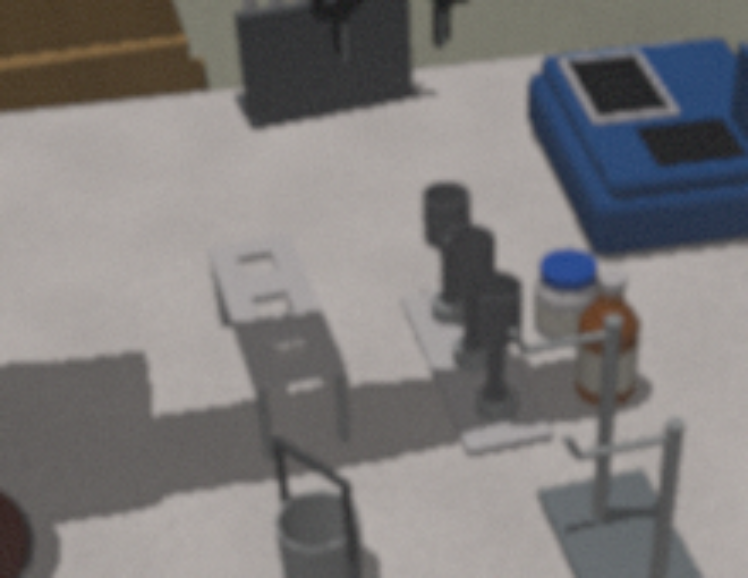

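View pics/w_tray.png

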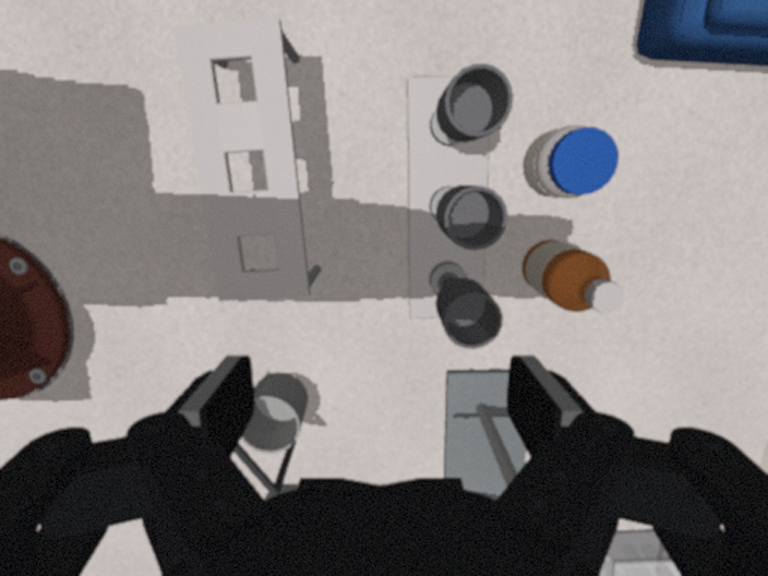

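All three funnels stand with their feet on the discs, and the rack is empty. Next I'll measure the stand and the pails.

```bash
python3 - <<'E'
from h import *
go((.55,-.27,.40),0.07)
im,c=shot("wrist"); save(im,"w_h.png"); np.savez("wh.npz",im=im,K=c[0],R=c[1],t=c[2])
for l in("hooks","hook0","pailA","pailA_bar"):
    print(l,[(round(d["p"],2),np.round(d["location"],3)) for d in search_frame(l,"wrist")])
im,c=shot("top"); np.savez("th.npz",im=im,K=c[0],R=c[1],t=c[2]); save(im[130:270,200:360],"t_h.png",5)
for l in("hooks","hook0","pailA","pailA_bar"):
    print(l,[(round(d["p"],2),np.round(d["location"],3)) for d in search_frame(l,"top")])
im,c=shot("side"); np.savez("sh.npz",im=im,K=c[0],R=c[1],t=c[2]); save(im[140:320,150:350],"s_h.png",4)
E
```

```text
hooks [(0.81, array([ 0.706, -0.143,  0.015]))]
hook0 [(0.96, array([ 0.706, -0.145,  0.014])), (0.48, array([ 0.413, -0.099,  0.05 ]))]
pailA [(0.92, array([ 0.417, -0.094,  0.051])), (0.76, array([ 0.306, -0.398,  0.057]))]
pailA_bar [(0.68, array([ 0.413, -0.098,  0.049])), (0.57, array([ 0.31 , -0.406,  0.057]))]
hooks [(0.7, array([ 0.705, -0.176,  0.009]))]
hook0 [(0.84, array([ 0.708, -0.174,  0.014]))]
pailA [(0.91, array([ 0.307, -0.408,  0.039])), (0.63, array([ 0.431, -0.088,  0.002]))]
pailA_bar [(0.95, array([ 0.31 , -0.405,  0.039])), (0.54, array([ 0.431, -0.086,  0.009]))]
```

View pics/w_h.png

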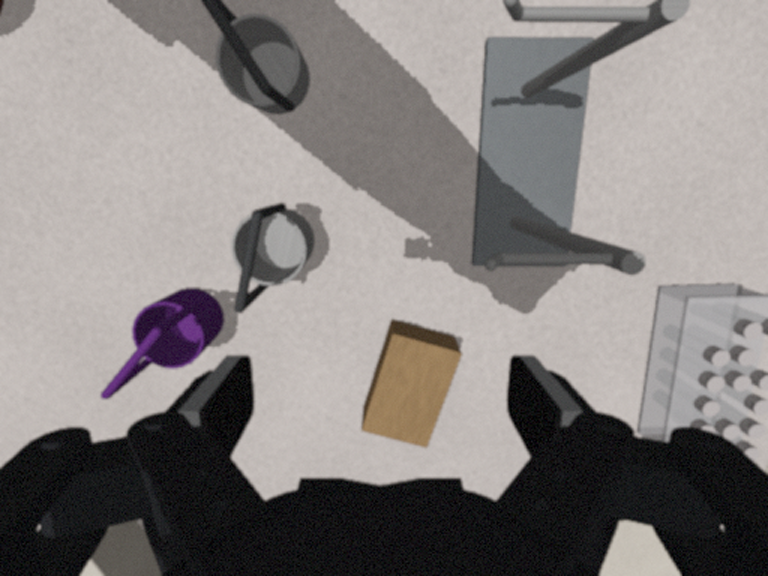

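View pics/t_h.png

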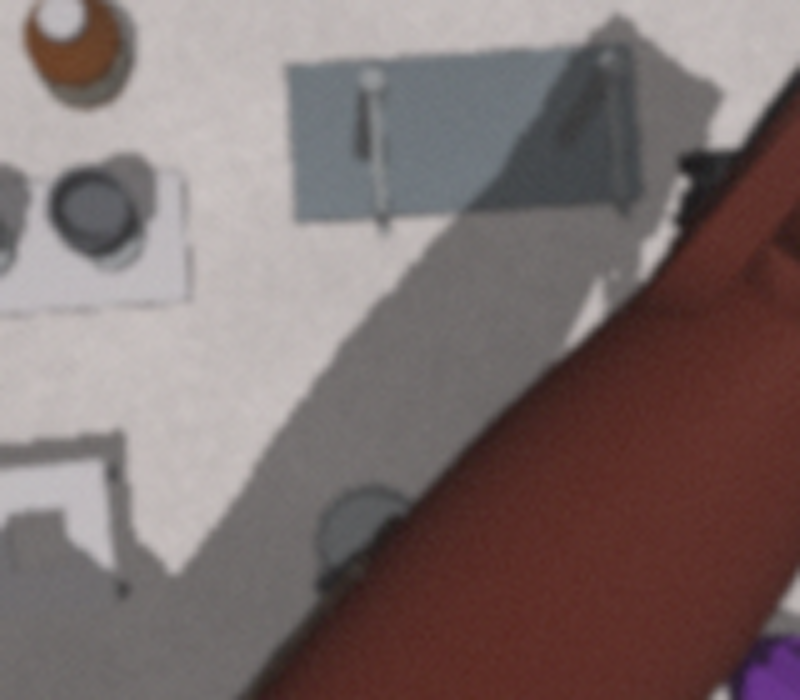

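View pics/s_h.png

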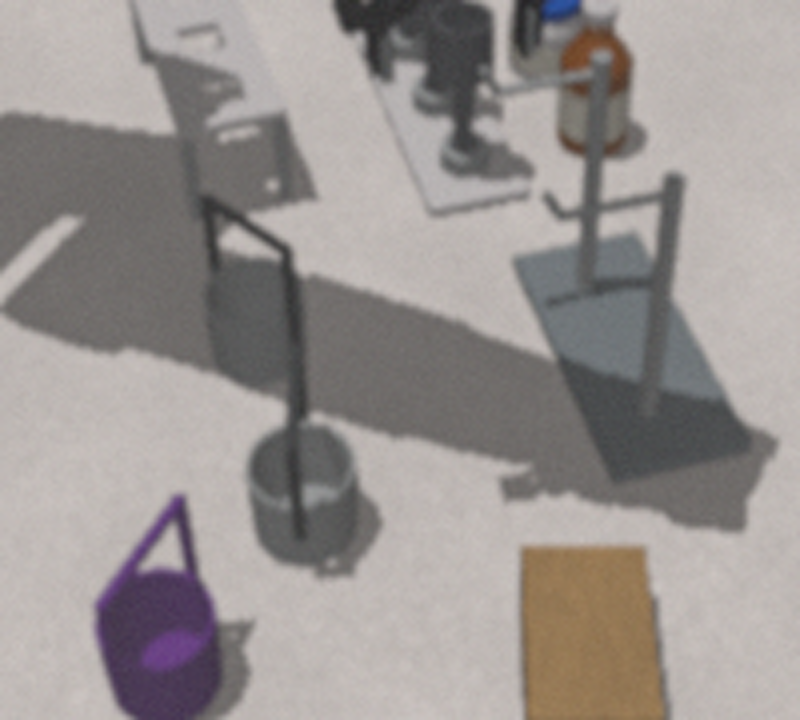

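```bash
cat > stand.py <<'E'
from h import *
from scipy.optimize import least_squares
def P(x,y,a,L): return np.array(L)@Rot.from_euler('z',a).as_matrix().T+[x,y,0]
L=dict(nf=(-.06,.13,.014),ff=(.06,.13,.014),fn=(.06,-.13,.014),nn=(-.06,-.13,.014),p1=(0,.075,.266),p0=(0,-.075,.266),t1=(-.096,.075,.276),t0=(-.096,-.075,.276))
def ld(f): d=np.load(f); return d["K"],d["R"],d["t"]
obs={"wh.npz":(0,0,1.5,dict(nf=(488,38),ff=(592,38),nn=(472,264),p1=(672,9),p0=(632,262),t1=(510,10),t0=(490,263))),
"th.npz":(200,130,5,dict(nf=(287,66) and (297,222),ff=(287,66),nn=(640,205),fn=(632,45),p1=(371,75),p0=(608,57),t1=(386,230),t0=(625,213))),
"sh.npz":(150,140,4,dict(nf=(513,259),ff=(635,233),fn=(752,447),nn=(615,481),p1=(601,54),p0=(673,177),t1=(484,78),t0=(546,193)))}
def res(p,use):
    r=[]
    for f in use:
        ox,oy,s,o=obs[f]; c=ld(f)
        for k,v in o.items(): r.append(proj(c,P(*p,[L[k]]))[0]-(np.array(v)/s+[ox,oy]))
    return np.array(r)
if __name__=="__main__":
    for use in (["wh.npz"],["th.npz"],["sh.npz"],list(obs)):
        s=least_squares(lambda p:res(p,use).ravel(),[.71,-.175,.05],loss="soft_l1"); print(use,np.round(s.x,4)); print(np.round(res(s.x,use),1).tolist())
    for f in obs:
        im=np.load(f)["im"]; c=ld(f); ox,oy,sc,_=obs[f]; im=cv2.resize(im,None,fx=4,fy=4,interpolation=cv2.INTER_CUBIC)
        for yy in(.075,-.075):
            for seg in ([(0,yy,.266),(0,yy,.014)],[(0,yy,.25),(-.085,yy,.25),(-.096,yy,.276)]):
                cv2.polylines(im,[np.round((proj(c,P(*s.x,seg))+.5)*4-.5).astype(int)],False,(255,0,0),1)
        cr={"wh.npz":im[0:760,1200:2000],"th.npz":im[520:820,1000:1600],"sh.npz":im[560:1080,1000:1600]}[f]; save(cr,"o_"+f[:2]+".png",1 if f[0]!='w' else .75)
E
python3 stand.py
```

```text
['wh.npz'] [ 0.7115 -0.1737  0.0661]
[[-7.3, -0.5], [-4.2, -0.1], [-5.4, 2.5], [1.4, -0.5], [0.1, 3.2], [0.3, -6.3], [0.4, 4.3]]
['th.npz'] [ 0.7146 -0.1729  0.0633]
[[-0.6, 1.4], [-0.5, 0.9], [0.7, 0.5], [-0.2, 0.7], [0.2, -0.6], [0.8, 0.0], [-0.7, -1.6], [0.2, -1.2]]
['sh.npz'] [ 0.7151 -0.1773  0.0652]
[[-2.3, -0.2], [-1.4, -0.1], [-1.2, -0.0], [-2.4, -0.1], [1.0, 0.9], [1.4, 0.5], [0.9, -2.4], [1.4, 0.3]]
['wh.npz', 'th.npz', 'sh.npz'] [ 0.7123 -0.1739  0.0655]
[[-6.8, -0.2], [-3.7, 0.1], [-5.0, 2.7], [2.2, -0.0], [0.7, 3.6], [1.2, -5.9], [1.1, 4.6], [-0.3, 2.1], [-0.3, 1.6], [1.0, 1.0], [0.1, 1.3], [0.5, 0.2], [1.1, 0.7], [-0.3, -0.8], [0.6, -0.5], [-3.3, -0.7], [-2.5, -0.7], [-2.4, -0.7], [-3.6, -0.8], [-0.2, 0.3], [0.1, -0.1], [-0.3, -2.9], [0.1, -0.4]]
```

View pics/o_wh.png

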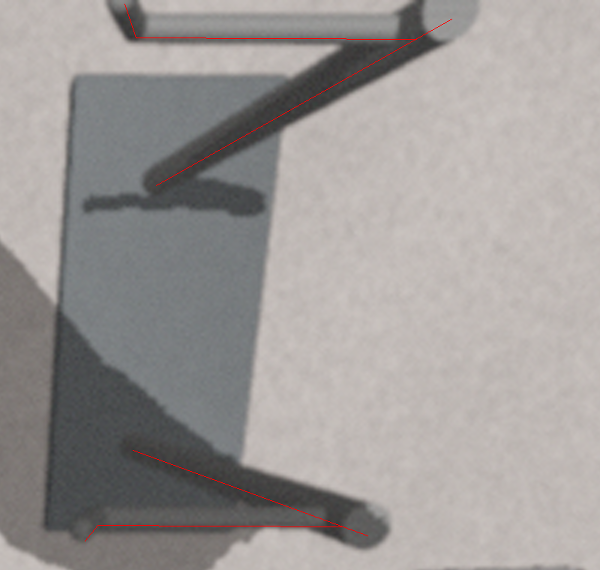

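View pics/o_th.png

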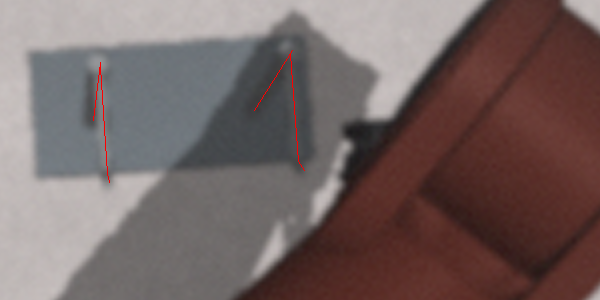

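```bash
python3 - <<'E'
from h import *
for k,(x,y) in {"1":(.66,-.14),"0":(.66,-.285)}.items():
    for z in (.40,.37,.34):
        try: go((x,y,z),.066); break
        except Unreachable: print("unr",z)
    im,c=shot("wrist"); np.savez(f"wk{k}.npz",im=im,K=c[0],R=c[1],t=c[2]); save(im,f"wk{k}.png")
    print(get_obs()["eef_pos"],get_obs()["clock"])
E
```

```text
[ 0.65976508 -0.14062235  0.40002652] 53.7167
unr 0.4
[ 0.65953638 -0.28560742  0.3706165 ] 54.4083
```

View pics/wk1.png

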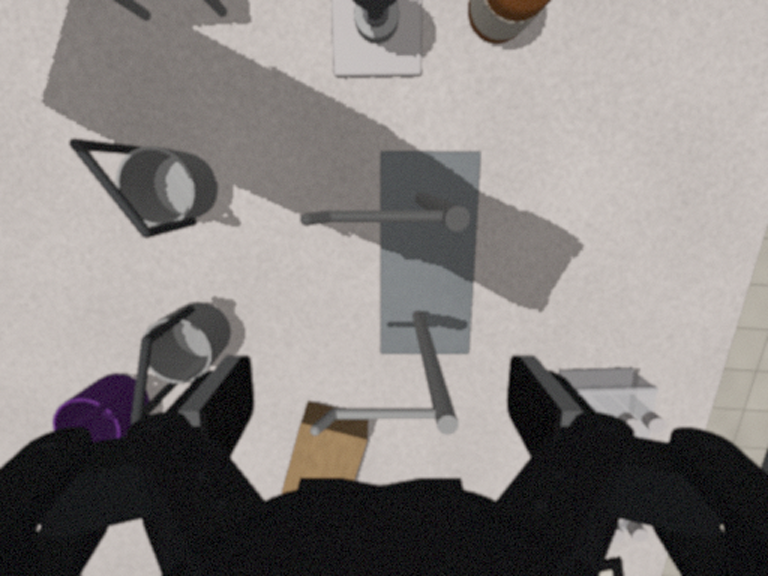

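View pics/wk0.png

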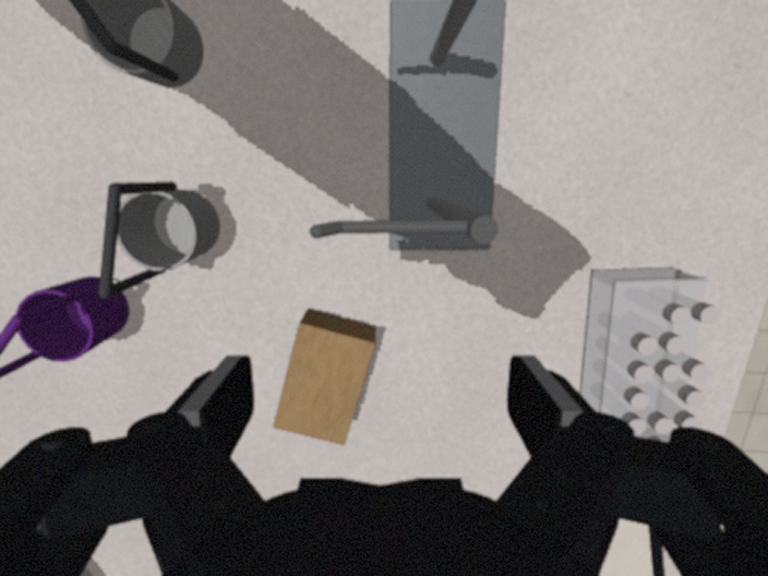

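```bash
python3 - <<'E'
from stand import *
o={"wk1.npz":dict(p1=(457,217),t1=(306,218),p0=(447,421)),"wk0.npz":dict(p0=(483,228),t0=(316,231))}
for f,d in o.items():
    for k,v in d.items(): print(f,k,np.round(unproj(ld(f),np.array(v)/1.5-.17,L[k][2])[0],4))
    for b in {"wk1.npz":[(340,216),(430,215)],"wk0.npz":[(345,228),(460,228)]}[f]: print(" bar",np.round(unproj(ld(f),np.array(b)/1.5-.17,.252)[0],4))
for f in o:
    for e,(uv) in {"wk1.npz":{"L":(381,152),"L2":(380,353),"R":(481,152),"R2":(470,353)},"wk0.npz":{"nn":(390,248),"fn":(492,249)}}[f].items(): print(f,e,np.round(unproj(ld(f),np.array(uv)/1.5-.17,.014)[0],4))
E
```

```text
wk1.npz p1 [ 0.7068 -0.0953  0.266 ]
wk1.npz t1 [ 0.6122 -0.1011  0.276 ]
wk1.npz p0 [ 0.7161 -0.2422  0.266 ]
 bar [ 0.6309 -0.1009  0.252 ]
 bar [ 0.6911 -0.0963  0.252 ]
wk0.npz p0 [ 0.7161 -0.245   0.266 ]
wk0.npz t0 [ 0.6219 -0.2514  0.276 ]
 bar [ 0.636  -0.2517  0.252 ]
 bar [ 0.7056 -0.2473  0.252 ]
wk1.npz L [ 0.6552 -0.0465  0.014 ]
wk1.npz L2 [ 0.6708 -0.3013  0.014 ]
wk1.npz R [ 0.7727 -0.0388  0.014 ]
wk1.npz R2 [ 0.7906 -0.2934  0.014 ]
wk0.npz nn [ 0.672  -0.3013  0.014 ]
wk0.npz fn [ 0.7919 -0.295   0.014 ]
```

```bash
python3 - <<'E'
from stand import *
for f,n,a,b in [("wk1.npz","pail1",(75,145),(148,233)),("wk0.npz","pail2",(115,186),(105,293)),("wk1.npz","pail2",(146,337),(138,430))]:
    A_,B_=[unproj(ld(f),np.array(u)/1.5-.17,.152)[0] for u in(a,b)]
    d=A_-B_; print(n,np.round((A_+B_)/2,4),np.linalg.norm(d),"bar angle",np.degrees(np.arctan2(d[1],d[0])))
# go look at pail2 (camera above it): guess yaw
E
```

```text
pail1 [ 0.4193 -0.1012  0.152 ] 0.09242708098295213 bar angle 128.27614699808964
pail2 [ 0.4301 -0.2876  0.152 ] 0.09394296496624902 bar angle 79.04666753816727
pail2 [ 0.43   -0.2919  0.152 ] 0.1056836270767635 bar angle 81.1022916703131
```

Candidates for pails, in wk0.png: grey at (135,55) (pail1), grey at (170,225) (pail2), and purple at (73,320), the look-alike to leave alone. The grey steel ones with dark handles fit the description. I'll take a close view of pail2.

```bash
cat > pail.py <<'E'
from stand import *
def look(p,a,name,off=.045,z=.30):
    tx=np.array([-np.sin(a),np.cos(a)]); q=np.array(p)-off*tx
    go((q[0],q[1],z),a); hold(.2); im,c=shot("wrist"); np.savez(name+".npz",im=im,K=c[0],R=c[1],t=c[2]); save(im,name+".png"); print(np.round(get_obs()["eef_pos"],3),get_obs()["clock"])
E
python3 -c "
from pail import *
look((.430,-.288),np.radians(-11),'q2')"
```

```text
[ 0.422 -0.332  0.3  ] 55.8417
```

View pics/q2.png

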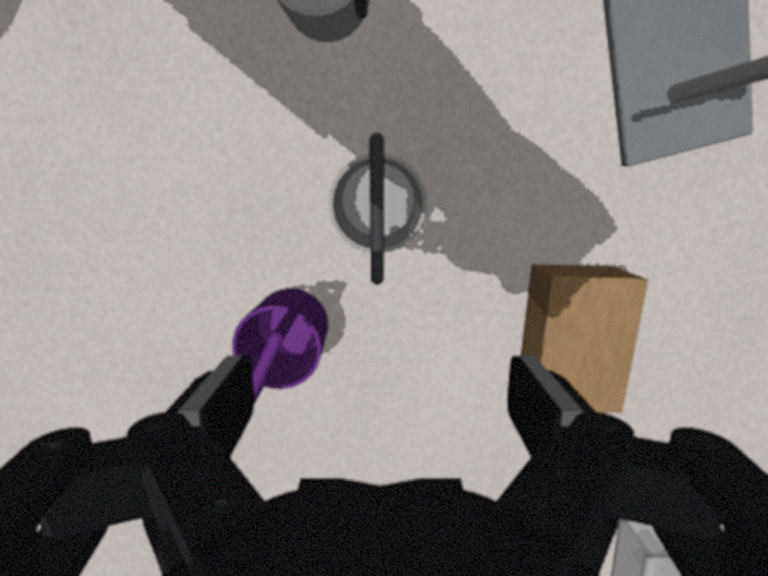

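```bash
cat >> pail.py <<'E'
def barfit(f,a,b,z=.152):
    A_,B_=[unproj(ld(f),np.array(u)/1.5-.17,z)[0] for u in(a,b)]
    d=A_-B_; m=(A_+B_)/2; th=np.arctan2(d[1],d[0]); print(np.round(m,4),np.linalg.norm(d),"yaw",th-np.pi/2); return m[:2],th-np.pi/2
def pickpail(m,a,off=.025):
    tx=np.array([-np.sin(a),np.cos(a)]); q=m+off*tx; zt=.150-.0187
    command_gripper(.05)
    go((q[0],q[1],.24),a); movel([q[0],q[1],.19],speed=.15)
    print("hit",movel([q[0],q[1],zt],speed=.06,contact_N=8),np.round(get_obs()["eef_pos"],4))
    command_gripper(.0,squeeze=90); hold(.3); o=get_obs(); print("w",o["gripper_width"],o["force"])
    movel([q[0],q[1],zt+.14+.005],speed=.1); hold(.4); o=get_obs(); print("w",o["gripper_width"],o["force"],o["wrist_torque"],o["clock"])
E
python3 - <<'E'
from pail import *
m,a=barfit("q2.npz",(377,133),(377,283))
pickpail(m,a)
im,c=shot("side"); save(im[100:340,120:360],"pk2.png",2.5)
im,c=shot("wrist"); save(im,"pk2w.png")
E
```

```text
[ 0.4286 -0.2888  0.152 ] 0.09899529681114853 yaw -0.19410847420991306
hit False [ 0.4337 -0.2645  0.1318]
w 0.0071071636782772335 [-1.09149027  0.81547004  5.19741774]
w 0.00719479430964819 [ 0.25602222 -0.9372505  -1.64284289] [ 0.02258578 -0.02220552  0.00164279] 61.125
```

View pics/pk2.png

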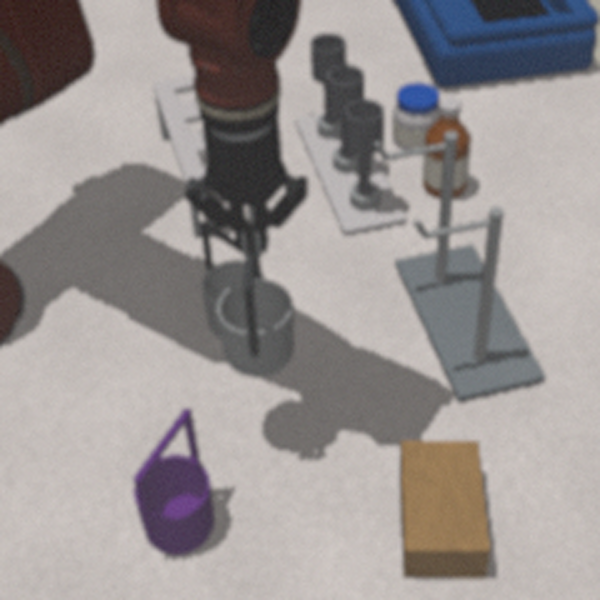

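View pics/pk2w.png

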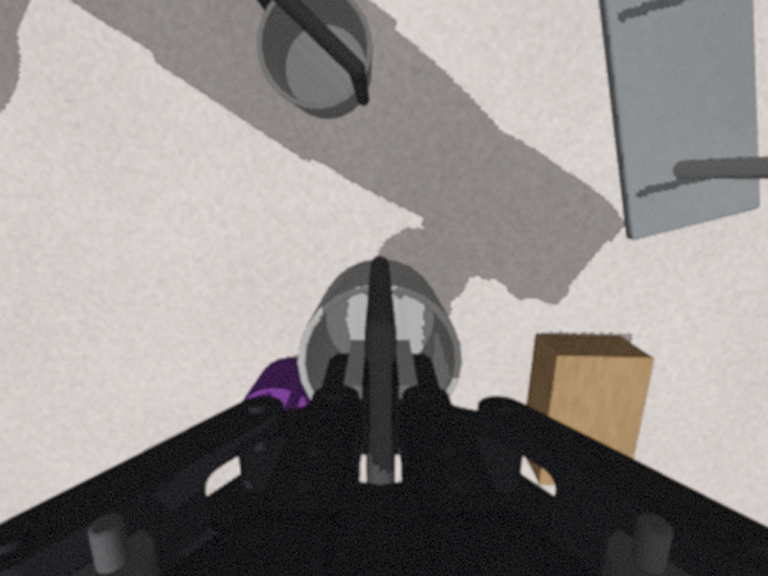

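```bash
cat >> pail.py <<'E'
SY=.063; EX=np.array([np.cos(SY),np.sin(SY)]); EY=np.array([-np.sin(SY),np.cos(SY)])
POST=[np.array([.7161,-.2445]),np.array([.7068,-.0953])]
def hangA(k,off=.025,back=.059):
    p=POST[k]; s=p-.165*EX+off*EY; e=p-back*EX+off*EY
    movel([s[0],s[1],.279],frame=down(SY),speed=.1); hold(.3)
    print("hit",movel([e[0],e[1],.279],speed=.05,contact_N=6)); hold(.3); o=get_obs(); print(np.round(o["eef_pos"],4),o["force"],o["clock"])
    im,c=shot("side"); save(im[100:300,200:380],f"hg{k}s.png",3); im,c=shot("wrist"); save(im,f"hg{k}w.png")
    im,c=shot("top"); save(im[120:220,220:350],f"hg{k}t.png",5)
E
python3 -c "
from pail import *
hangA(0)"
```

```text
hit False
[ 0.6556 -0.2233  0.279 ] [ 0.1672182  -0.09032515 -2.44967909] 65.4583
```

View pics/hg0s.png

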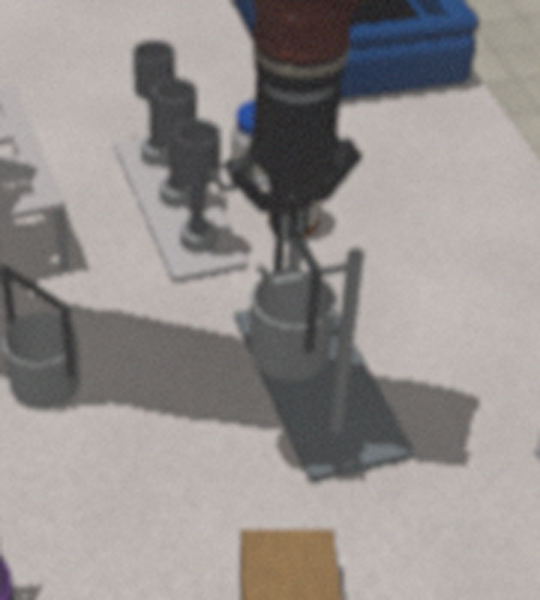

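View pics/hg0w.png

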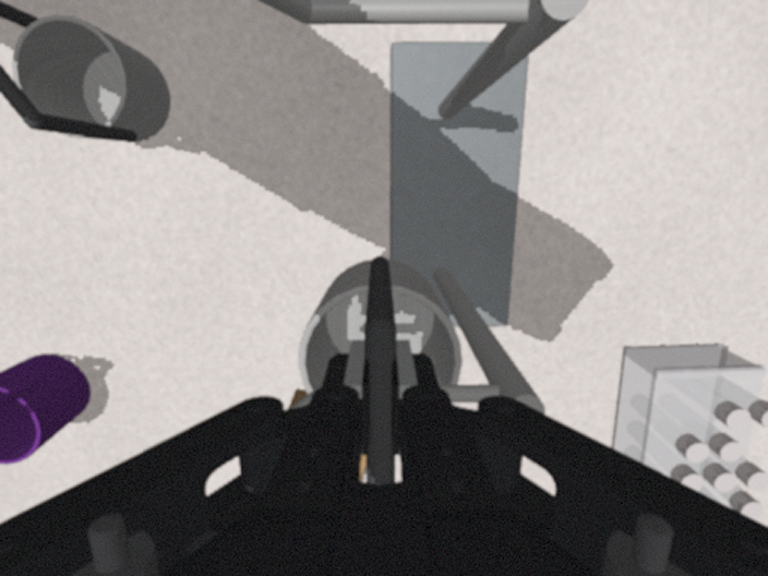

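```bash
cat >> pail.py <<'E'
def hangB(k):
    o=get_obs(); x,y,_=o["eef_pos"]; f0=o["force"]
    movel([x,y,.250],speed=.05); hold(.3); f0=get_obs()["force"]
    print("contact",movel([x,y,.234],speed=.006,contact_N=2.0)); hold(.3); o=get_obs(); print(np.round(o["eef_pos"],4),o["force"]-f0,o["wrist_torque"])
    command_gripper(0,squeeze=20); hold(.1); w=get_obs()["gripper_width"]
    im,c=shot("side"); save(im[100:300,200:380],f"hd{k}s.png",3)
    for j in range(1,7): command_gripper(w+.001*j); hold(.15)
    print(get_obs()["force"]-f0)
    for ww in (.018,.022,.026,.030): command_gripper(ww); hold(.05)
    im,c=shot("side"); save(im[100:300,200:380],f"he{k}s.png",3); print(get_obs()["clock"])
E
python3 -c "
from pail import *
hangB(0)"
```

```text
contact True
[ 0.6556 -0.2231  0.2395] [ 0.68027675 -0.33432789  6.41869047] [-0.1293689  -0.28644957  0.05815952]
[0.64961058 0.7100643  2.54724818]
72.225
```

View pics/he0s.png

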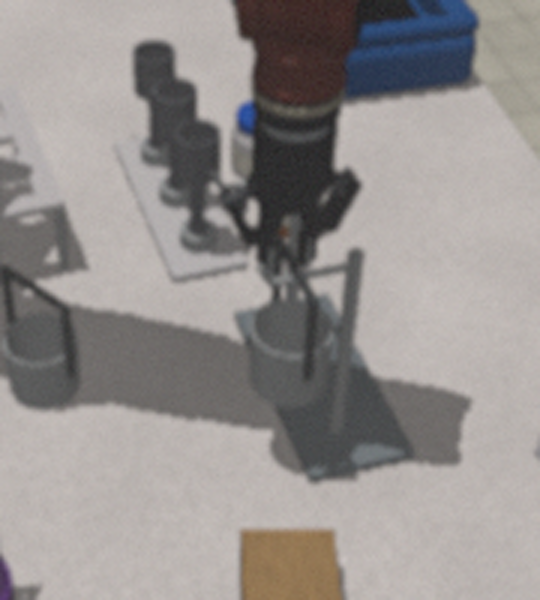

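```bash
python3 - <<'E'
from pail import *
x,y,z=get_obs()["eef_pos"]
print(movel([x,y,z+.03],speed=.03,contact_N=5)); movel([x,y,.34],speed=.12)
im,c=shot("side"); save(im[100:300,200:380],"hf0s.png",3)
im,c=shot("wrist"); save(im,"hf0w.png"); print(get_obs()["clock"])
E
```

```text
False
74.2167
```

View pics/hf0s.png

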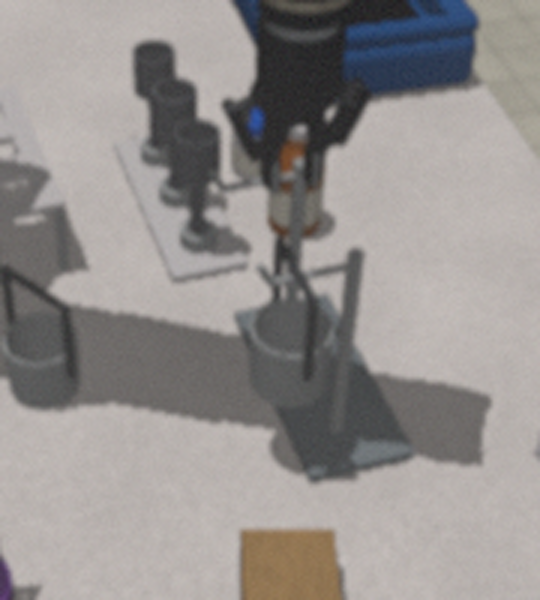

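View pics/hf0w.png

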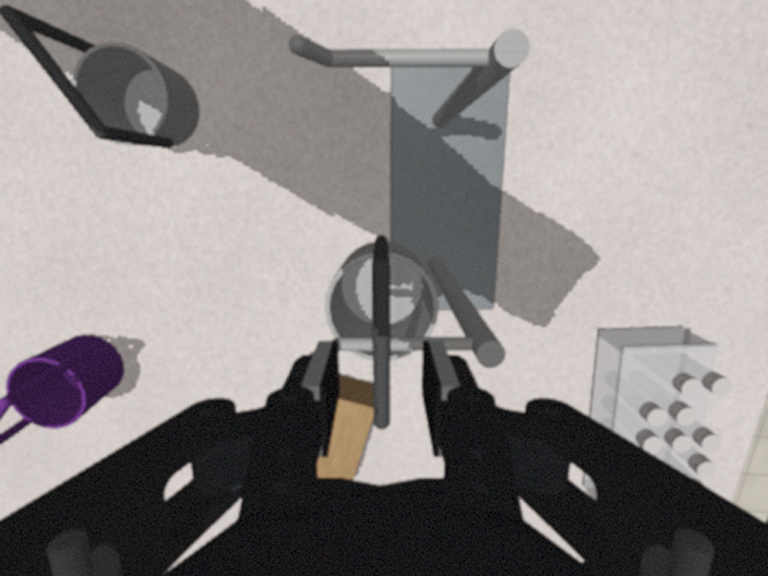

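```bash
python3 -c "
from pail import *
look((.419,-.101),np.radians(38),'q1',z=.31)"
```

```text
[ 0.447 -0.137  0.31 ] 75.4833
```

View pics/q1.png

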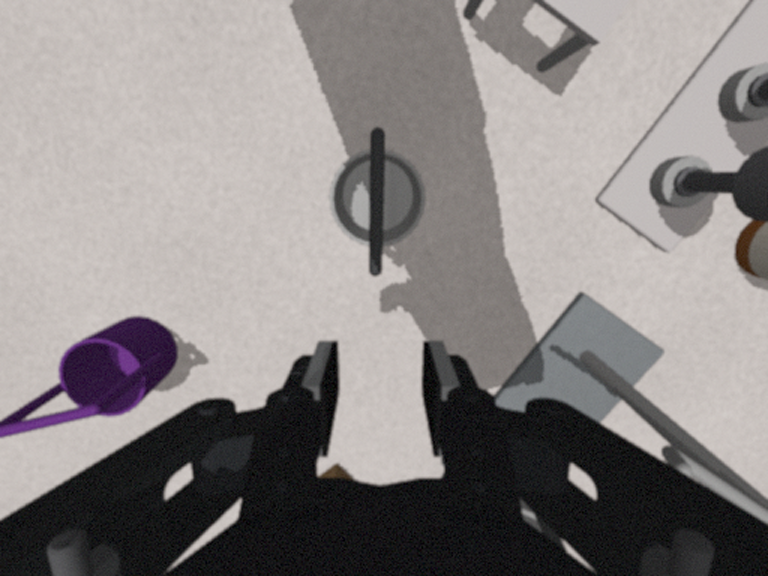

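```bash
python3 - <<'E'
from pail import *
m,a=barfit("q1.npz",(378,128),(376,275))
pickpail(m,a)
hangA(1)
E
```

```text
[ 0.4173 -0.1004  0.152 ] 0.09948595590168391 yaw 0.6458462062282431
hit False [ 0.4025 -0.0805  0.1317]
w 0.007337544313323406 [-1.96158868  0.36573332  5.27322183]
w 0.006733472734024491 [-0.82992043  0.63184149 -2.09862633] [ 0.00214463  0.06780301 -0.04289448] 80.6833
hit False
[ 0.6463 -0.0741  0.279 ] [ 0.09580895  0.5451973  -2.87585323] 85.0833
```

View pics/hg1s.png

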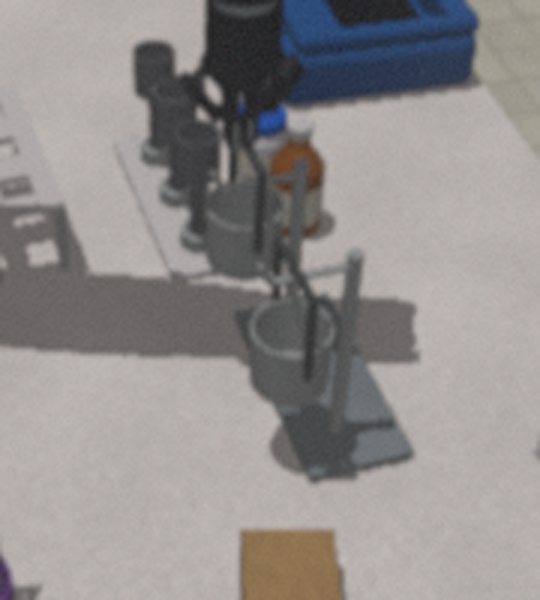

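View pics/hg1w.png

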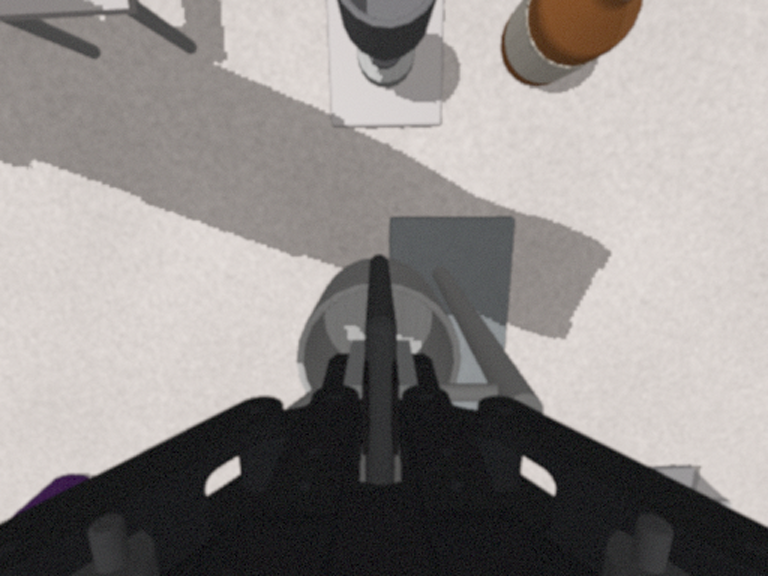

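The view matches the first pail: the hook bar runs through the handle loop (post at 490,370). I'll lower, release and retreat.

```bash
python3 - <<'E'
from pail import *
hangB(1)
x,y,z=get_obs()["eef_pos"]
print(movel([x,y,z+.03],speed=.03,contact_N=5)); movel([x,y,.36],speed=.12)
im,c=shot("wrist"); save(im,"hf1w.png")
move_joints([.9,-.1,.0,1.56,0,1.35]); hold(.5)
im,c=shot("side"); save(im[70:310,120:380],"fin_s.png",2.5)
im,c=shot("top"); save(im[110:290,130:420],"fin_t.png",2.7); print(get_obs()["clock"])
E
```

```text
contact True
[ 0.6462 -0.074   0.2394] [0.66351249 0.13541425 7.77207191] [-0.09880327 -0.18590093 -0.02226884]
[-0.38667225  0.25401126  2.63493513]
91.8583
False
97.1083
```

View pics/fin_s.png

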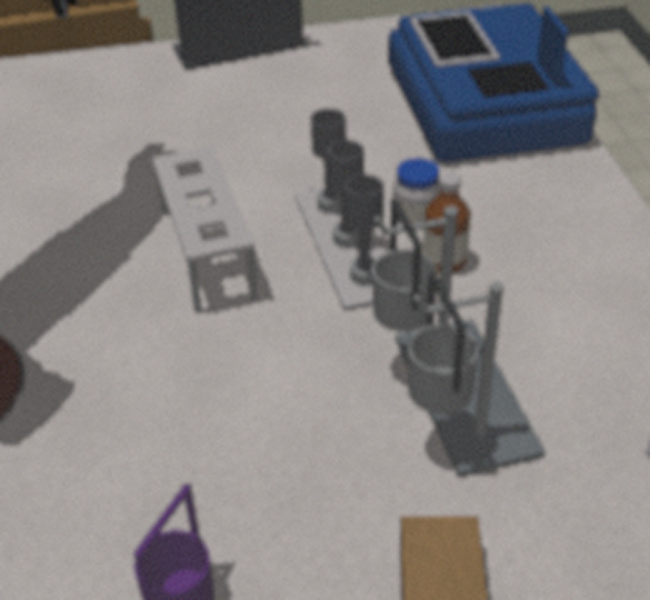

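View pics/fin_t.png

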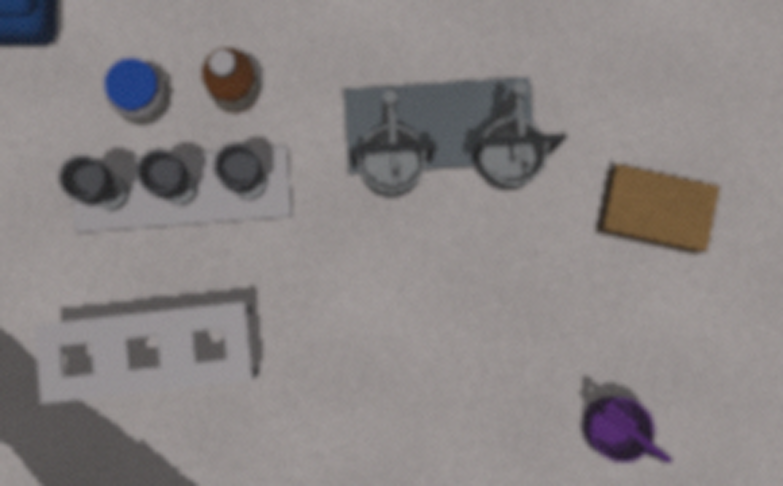

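View pics/hf1w.png

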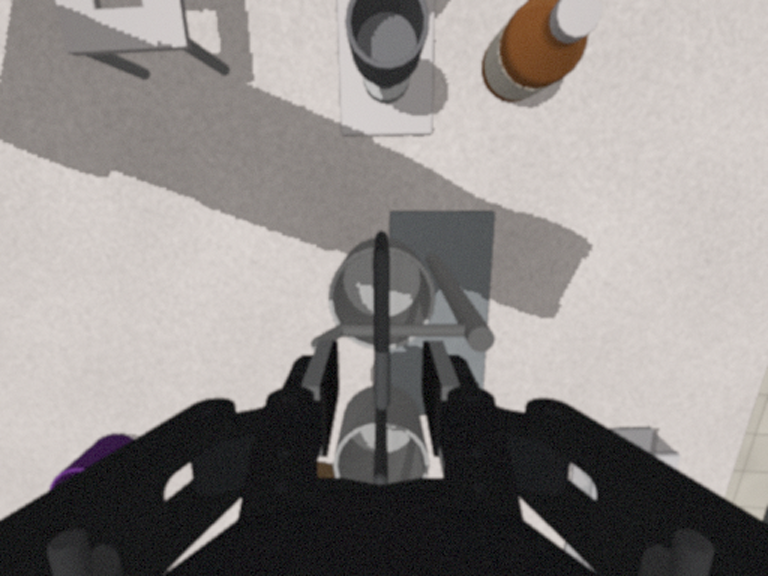

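The funnels and pails look placed. The right-hand pail's handle seems to extend to (565,137) in the top view, so I'll enlarge it and check that nothing is moving.

```bash
python3 - <<'E'
from pail import *
a,c=shot("top"); s1,cs=shot("side"); hold(1.0); b,_=shot("top"); s2,_=shot("side")
print("diff top",np.abs(a[110:260,150:350].astype(int)-b[110:260,150:350]).max(),"side",np.abs(s1[70:310,180:380].astype(int)-s2[70:310,180:380]).max(), np.abs(cv2.GaussianBlur(a,(7,7),2).astype(int)-cv2.GaussianBlur(b,(7,7),2))[110:260,150:350].max())
def ov(im,c,f,box,s):
    im=cv2.resize(im,None,fx=s,fy=s,interpolation=cv2.INTER_CUBIC)
    for k in (0,1):
        m=POST[k]-.059*EX
        P3=np.array([[*(m+v*EY),z] for v,z in ((-.046,.184),(-.046,.259),(.046,.259),(.046,.184))])
        cv2.polylines(im,[np.round((proj(c,P3)+.5)*s-.5).astype(int)],False,(255,0,0),1)
        for z in (.109,.184): cv2.polylines(im,[np.round((proj(c,ring(*m,z,.042))+.5)*s-.5).astype(int)],True,(0,255,0),1)
    y0,y1,x0,x1=[v*s for v in box]; save(im[y0:y1,x0:x1],f,1)
ov(b,c,"ov_t.png",(125,195,250,350),7); ov(s2,cs,"ov_s.png",(130,270,250,350),4)
E
```

```text
diff top 10 side 15 2
```

View pics/ov_t.png

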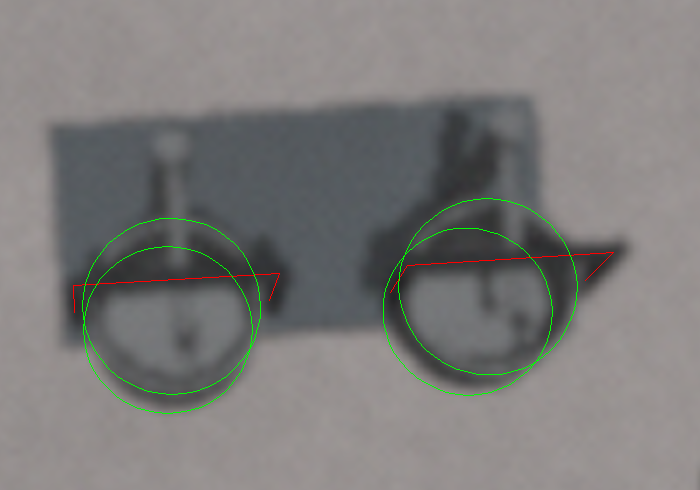

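View pics/ov_s.png

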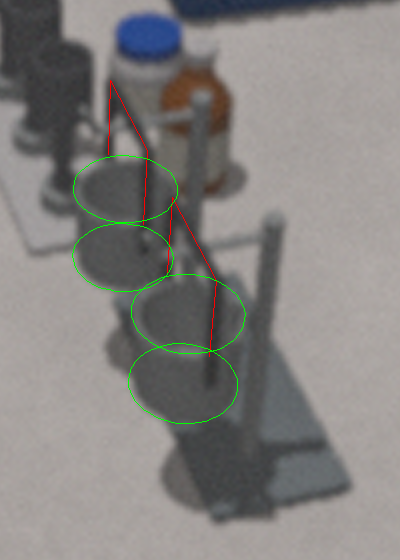

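The model overlay matches both hanging pails to within a few pixels and they hang level. Nothing changed over 1 s, so I'm handing it in.

```bash
python3 -c "
from cell import *
print(get_obs()['clock']); print(job_done())"
```

```text
98.3083
the job is handed in; nothing more can be done
None
```

I handed the job in at about 98 s of the 210 s allowed, and my last checks show everything in place; `job_done()` gives no verdict.

- **Funnels:** All three were there. Each was lifted out of the rack, set down slowly on its own disc and let go in small steps. In the last pictures all three stand upright with their feet on the discs, and the rack is empty.
- **Pails:** Both grey pails hang on their own hooks by the middle of the handle. The purple look-alike was left alone.
- **Last checks:** Pictures taken 1 s apart showed only camera noise, so nothing was moving. The robot was clear of everything. I did not touch the bottle, jar or carton, and they look unmoved in the pictures.
- **Small disagreements:**
  - Force at touch-down was 8–9 N on the discs and 6–8 N on the hooks, above the stop thresholds I had set (1.5–2 N), because the motion stops with a slight delay.
  - The gripper read 7 mm on the 10 mm handle bars, but both pails were held firmly.
  - The hanging pails' rims sat a few mm off my model overlay.

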